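# Unclamp an engraved plate and spray it clean

### The arm

A 6-joint arm with a two-finger parallel gripper is mounted at the origin on the work surface. World frame = base frame: x ahead of the robot, y to its left, z up, the work surface at z = 0. Lengths are in mm, angles in rad, forces in N, time in s.
With the tool pointing down it reaches from about 350 to 775 mm from the base axis. Payload 7.3 kg.
Tool frame: the origin (TCP) lies on the centre line of the jaws, within the pads' length; the fingertips stand bot.tip_reach ahead of it and the grasp point (between the pads) lies 6 mm ahead of it (bot.tip_reach is the distance from the TCP to the fingertips, in mm); z points along the fingers, y is the direction in which the jaws open and shut (so a half turn about z gives the same grasp; the last joint's range is limited). The gripper opens to 92 mm and grips with 3 to 60 N. Pads are 19 mm wide; open, the fingers measure 130 mm over their backs; the gripper's body (75 mm by 190 mm) begins 47 mm behind the grasp point.
Start: joints at [-0.146, 0.342, 1.524, -0, 1.275, -0.146], TCP at [525.017, 0.02, 251.741] pointing down, gripper open.
Joint ranges: [-2.53, 2.53], [-0.77, 2.02], [0.04, 2.7], [-1, 4.14], [0.28, 2.66], [-3.11, 3.11]. Speed limits (rad/s): [2.57, 2.57, 3.14, 3.14, 3.14, 3.14].

### API

Orientations are given as [roll, pitch, yaw] about the fixed x, y, z axes, in that order (R = Rz(yaw) Ry(pitch) Rx(roll)).
In Python, from plant import bot gives the robot as it stands.
- The arm moves only by the tool step_arm, never from a script. Its argument "deltas" is a list of rows, each a list of 6 numbers: the shift along the tool's x, y, z in mm, then the turn, a rotation vector about the tool's x, y, z in rad. A call has 1 to 5 rows; each row is the pose to reach, as a shift and turn from the pose commanded when the call began, along the tool's axes at that moment; what a row does not reach only later rows make up. A row lasts 1/12 s, in which the tool goes at most 41.7 mm and 7.16 degrees, less where a joint would pass 70% of its speed; a pose out of reach is approached as far as the arm can. A call with a gripper value outside its range is refused whole. "fingers" is the finger opening in mm, from 0 to 91.8, set as the call begins (left out, the last holds). The fingers move at their own pace and stop on an object; the grip force is fixed at half the most. Time passes only in rows, so rows that repeat a pose let the fingers close. It gives the time, the measured TCP pose, the force and the opening at its end, in the units of the state.
- bot.get_obs(): the state, without advancing time (a new reading comes with each control period).
- bot.capture(name): name is "scene" or "side" or "wrist"; returns a dict with "color" (420x560x3 uint8, red, green, blue), "fx", "fy", "cx", "cy" (pixels), "R" (3x3) and "t" (3): a world point X has camera coordinates R X + t. Camera axes: x right, y down, z forward; pixel columns grow to the right and rows downward; lengths in mm; the calibration is good to about 2 mm. A picture is of the moment at which its call begins. There is no depth.
- bot.close_job(): hands the job in, once; it reports no verdict.
Trained networks look in a picture, given as the dict that the camera call returned (one of the last four; its "shot" number tells which), for a name from the list of things; names that differ only in an ending like _2 or _b are one class to them, and where a whole thing is asked for, a point or a joint stands for the part that bears it (a point fixed in the world has none). Each returns a list of dicts, best first, with "p" (0 to 1); they miss things now and then, are a little off and sometimes report something else, mostly with a low value. They report only what shows in the picture. A call takes as long as a camera call. They do not tell look-alikes from the thing itself.
- bot.boxes_of(query, picture): "rect" ([centre column, centre row, width, height] in pixels, round what is visible of it).
The state is a dict: "time": time; "joint_positions": joint angles; "dq": joint speeds; "tau": joint torques, N m; "tool_pos": TCP position; "tcp_rot": TCP orientation; "contact_force": force on the tool from outside, world axes, zero at the start; "moment": the same for the moment, N m; "grip_width": finger opening in mm.
Only numpy, scipy, OpenCV 4.12 (cv2) and the standard library are available. Lean on these libraries where they do the work, as an engineer would, in place of code of your own. Each camera call takes 0.05 s, during which the arm holds its last target. There are 200 camera calls.

### The job

The engraving is finished: swing the red clamp bar of the engraver's block up until it stands nearly upright, slide the brass plate fully out from beneath it along its channel before lifting it, and set it down, without dropping it, flat and engraved face up on the black rubber rest in the cleaning tray, centred and lengthways along the rest. With the plate let go and lying there, press the white cap of the spray canister fully down and let it spring back up; never spray while the plate is not on the rest. Last of all swing the empty clamp bar back fully down, and leave the graver, the jar and the loupe where they are.

Things in the scene. Friction and masses are not known exactly. Their poses are not given: they have to be found in the camera images.
- block: Engraver's block, fixed: domed dark iron body, 136 mm wide at the foot, dome top 65 mm high and 96 mm wide there. Origin: centre of its underside, z up. A steel channel on top runs along its x and is open to its -x (roughly towards the robot), the way the plate slides out. The red clamp bar crosses the channel at x 0 to 20 mm, hinged at y -45 mm.
- channel (a point): Centre of the channel floor at the block's x 0, 95 mm above the bench; axes as the block. Channel x -30 to +36 mm, 64 mm wide outside; side guides 47 mm apart and a back stop at x +31 mm, all 4 mm high. A 26 mm wide tongue carries the floor on to x -71 mm. Hinge lugs reach 112 mm above the bench.
- bar (a joint): Red clamp bar, 20 mm wide, 10 mm thick, hinged about an axis along the block's x at its y -45 mm, 106 mm high; hinge to handle rod 120 mm. 0 = down across the plate (0.7 mm above it); grows as the free end rises, stop at 1.7 rad, counts as up from 1.1. It stays at any angle it is left at (stiff hinge, 1 to 3 N at the handle moves it).
- bar_handle (a point): Point on the round steel handle rod (12 mm diameter, along the block's x) at the bar's free end; rod bare from the block's x 20 to 87 mm, this point at x 62. Bar down: y +75 mm, 106 mm high. It swings on a 120 mm circle about bar_hinge in the block's y-z plane; fingers closed across it from above can stay pointing down as it turns between them.
- bar_hinge (a point): Point on the hinge axis of the clamp bar, level along that axis with bar_handle (block's x 62, y -45, 106 mm high). Its axes are those of the block.
- plate: Engraved brass plate, 120 x 44 x 5 mm (x, y, z), about 0.2 kg, loose. Origin: centre of its underside, z towards the engraved face. It starts in the channel, face up, its x along the block's x; about 60 mm at its -x end stands out beyond the side guides, over the narrow tongue and past it, and can be gripped there across the 44 mm width.
- tray: Aluminium cleaning tray, fixed, 240 x 130 mm (x, y), floor 5 mm, rim 16 mm high. Origin: centre of its underside, z up. The rubber rest stands at its x -50 mm, a fixed blue spray canister (64 mm diameter) at its x +75 mm, nozzle pointing along the tray's -x at the rest.
- rest (a point): Centre of the top face of the black rubber rest, a block 100 x 30 mm (x, y), top 45 mm above the bench, long along the tray's x. The plate lies on it with its own x along the tray's x, overhanging evenly all round, either end towards the canister.
- cap_top (a point): Centre of the top face of the canister's white cap, 36 mm in diameter, 174 mm above the bench when up.
- cap (a joint): Travel of the sprung cap, m: 0 = up, grows as it is pressed straight down, stop at 0.009. Spring: 2 N at the start, 6.5 N at the stop; it springs back by itself. Fully pressed counts from 0.006 on.
- graver: Bystander: graver with a pale wooden handle, 110 mm long, 28 mm thick, lying on the bench. Origin under its middle.
- jar: Bystander: amber glass jar with black lid, 42 mm diameter, 50 mm high. Origin at the centre of its underside.
- loupe: Bystander: black eye loupe, 38 mm diameter, 28 mm high, standing on its wide end. Origin at the centre of its underside.
Not all that is in view belongs to the job. Leave any brown or purple look-alike of the plate alone.

How it is judged (in metres and radians):
On the way, in this order (a step that is already met when the one before it is completed fails the run):
1. the clamp bar is swung up (at least 1.1 rad) (value of joint bar above 1.1 rad), for 0.2 s.
2. the plate has been slid along the channel clear of the bar, before being lifted more than 15 mm off the channel floor (x of plate in the frame of block between -0.2 and -0.061 m and y of plate in the frame of block between -0.03 and 0.03 m and z of plate in the frame of block between 0.085 and 0.11 m and value of joint bar above 0.9 rad).
3. the plate lies on the rubber rest, let go (horizontal distance between plate and rest below 0.02 m and z of plate in the frame of rest between -0.004 and 0.004 m and angle between the x axis of plate and the x axis of tray, either way round below 0.3 rad and angle between plate's own z axis and vertical below 0.08 rad and contact force between plate and the fingers below 0.1 N and linear speed of plate below 0.02 m/s), for 0.2 s.
4. the cap is pressed fully down (at least 6 mm) (value of joint cap above 0.006 m), for 0.04 s.
5. the cap has sprung back up (value of joint cap below 0.0015 m), for 0.1 s.
6. the empty clamp bar is swung back down (under 0.1 rad) (value of joint bar below 0.1 rad), for 0.2 s.
At the end, for the whole second after the job is handed in: Plate at rest on the rubber rest, engraved face up, flat within 0.08 rad, centre within 20 mm of the rest's, length within 0.3 rad of it; cap up within 1.5 mm; clamp bar down (under 0.1 rad) and still; graver, jar and loupe within 30 mm of their starts (horizontal distance between plate and rest below 0.02 m and z of plate in the frame of rest between -0.004 and 0.004 m and angle between the x axis of plate and the x axis of tray, either way round below 0.3 rad and angle between plate's own z axis and vertical below 0.08 rad and linear speed of plate below 0.02 m/s and value of joint cap below 0.0015 m and value of joint bar below 0.1 rad and velocity of joint bar between -0.05 and 0.05 rad/s and distance of each of graver, jar, loupe from where it was at the start of the episode below 0.03 m); the robot touches nothing.
It fails at once if the cap pressed (over 3 mm) while the plate is not on the rest (value of joint cap above 0.003 m and (horizontal distance between plate and rest above 0.025 m or z of plate in the frame of rest above 0.01 m)).
It fails at once if the plate pulled (over 12 mm) from under the bar while the bar is not raised (x of plate in the frame of block between -0.1 and -0.05 m and distance between plate and block below 0.14 m and distance of plate from where it was at the start of the episode below 0.06 m and value of joint bar below 0.5 rad).
It fails at once if the plate dropped: in free fall more than 15 mm above the rest (contact force between plate and anything else below 0.01 N and distance of plate from where it was at the start of the episode above 0.03 m and z of plate in the frame of rest above 0.015 m).
It fails at once if the graver, jar or loupe moved more than 30 mm (distance of any of graver, jar, loupe from where it was at the start of the episode above 0.03 m).
It also fails if it takes over 72 s, if anything falls off the work surface, if the arm or the gripper's body presses on something with over 40 N, if the wrist force passes 120 N, or if a joint passes its speed limit or range.

## Working session

There is one attempt and no reset: what is moved stays moved. The work goes in short steps, Python scripts to look and compute and a tool call to move; the robot and the scene stay as the last step left them, time stands still between calls to the robot, and variables do not carry over. Pictures are saved under pics/ and viewed, about 8 in all and at most 12, crops included, and the job is handed in when it is done.

Besides the shell and the picture viewer there is one more tool, called as name([rows], argument=value, ...), one row to a line, values as JSON. step_arm: Moves the arm, as the interface text tells. Its arguments: {"type":"object","properties":{"deltas":{"type":"array"},"fingers":{"type":"number"}},"required":["deltas"]}

```bash
mkdir -p pics; ls; python3 - <<'E'
from plant import bot
import cv2,numpy as np
print(bot.get_obs(), bot.tip_reach)
ims={}
for c in ["scene","side"]:
    p=bot.capture(c); print(c,p["fx"],p["cx"],p["cy"],np.round(p["R"],3).tolist(),np.round(p["t"],1).tolist())
    cv2.imwrite(f"pics/{c}0.png",cv2.cvtColor(p["color"],cv2.COLOR_RGB2BGR))
    for n in ["block","plate","tray","rest","bar","bar_handle","cap_top","graver","jar","loupe"]:
        try: print(n,[(np.round(d["rect"]).tolist(),round(d["p"],2)) for d in bot.boxes_of(n,p)[:3]])
        except Exception as e: print(n,e)
E
```

```text
pics
{'time': 0.0, 'joint_positions': array([-1.46017011e-01,  3.42711086e-01,  1.52501094e+00, -4.00424145e-05,
        1.27540613e+00, -1.45993190e-01]), 'dq': array([-0.00039925,  0.00011885, -0.00017546,  0.00137796,  0.00172288,
        0.00036029]), 'tau': array([ 7.61924657e-04, -4.31245601e+01, -2.44219762e+01,  7.17750052e-02,
        5.59406646e-02, -1.04314388e-04]), 'tool_pos': array([5.24629237e+02, 5.65056157e-02, 2.51053099e+02]), 'tcp_rot': array([-3.14006792e+00, -1.85494538e-04,  1.57078405e+00]), 'contact_force': array([-0.27489852,  0.71598771, -0.09643361]), 'moment': array([ 0.00678088, -0.02628812, -0.00782582]), 'grip_width': 91.66293319730654} 25.0
scene 526.1912571455359 283.1123988598151 218.53017648625058 [[-0.154, 0.988, -0.018], [0.715, 0.099, -0.693], [-0.682, -0.119, -0.721]] [2.7, -280.3, 1514.8]
block [([364.0, 261.0, 87.0, 67.0], 0.74)]
plate [([341.0, 204.0, 42.0, 31.0], 0.92), ([419.0, 354.0, 54.0, 52.0], 0.88), ([353.0, 225.0, 32.0, 48.0], 0.77)]
tray []
rest [([151.0, 263.0, 71.0, 95.0], 0.69)]
bar [([369.0, 248.0, 74.0, 37.0], 0.93)]
bar_handle
[... 209 characters left out ...]
)]
side 520.625216541472 282.9271260431407 216.059437285857 [[-0.781, -0.624, 0.015], [-0.368, 0.441, -0.819], [0.504, -0.645, -0.574]] [432.2, 262.8, 1077.1]
block [([222.0, 275.0, 84.0, 73.0], 0.57)]
plate [([134.0, 290.0, 20.0, 40.0], 0.71), ([222.0, 277.0, 92.0, 80.0], 0.71), ([310.0, 321.0, 59.0, 21.0], 0.66)]
tray [([324.0, 187.0, 94.0, 80.0], 0.62)]
rest [([326.0, 185.0, 95.0, 82.0], 0.85), ([223.0, 275.0, 84.0, 75.0], 0.51)]
bar [([209.0, 261.0, 61.0, 36.0], 0.97)]
bar_handle [([215.0, 262.0, 65.0, 44.0], 0.68)]
cap_top []
graver [([316.0, 251.0, 40.0, 13.0], 0.79)]
jar [([236.0, 214.0, 16.0, 23.0], 0.56)]
loupe [([273.0, 238.0, 14.0, 14.0], 0.66), ([224.0, 276.0, 80.0, 69.0], 0.24)]
```

```bash
python3 - <<'E'
import cv2
a=cv2.imread("pics/scene0.png");b=cv2.imread("pics/side0.png")
cv2.imwrite("pics/s1.png",cv2.resize(a[170:390,90:460],(800,476),interpolation=cv2.INTER_CUBIC))
cv2.imwrite("pics/s2.png",cv2.resize(b[110:345,110:400],(740,600),interpolation=cv2.INTER_CUBIC))
E
```

```text
(no output)
```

View pics/s1.png

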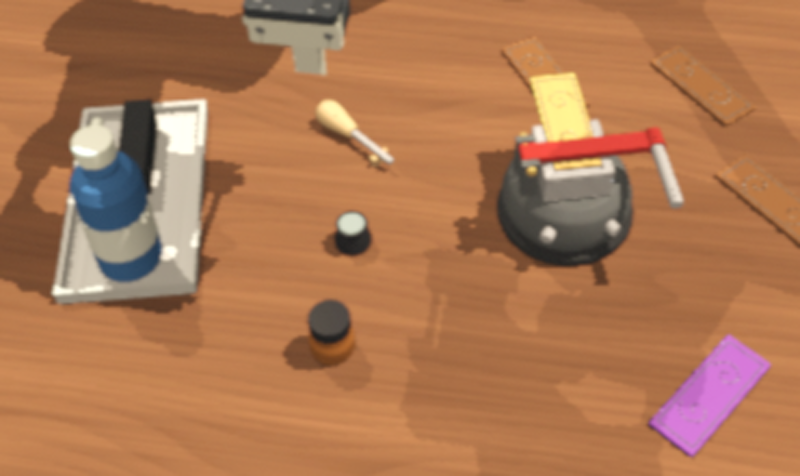

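View pics/s2.png

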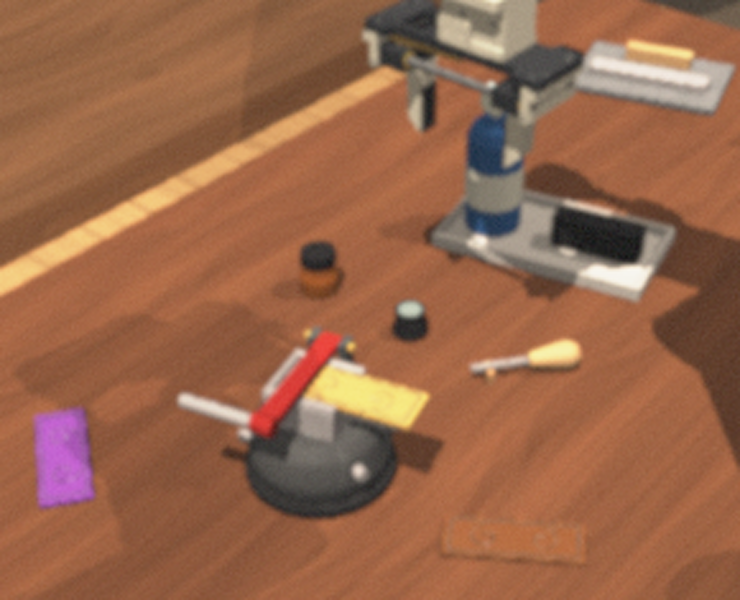

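The scene picture shows the block at s1 (565,190) with the plate pointing up/robotwards, the tray and canister at left, and the graver, loupe and jar between them. The brown and purple pieces are look-alikes. In the side picture the plate end is at (418,412) and the rod tip at (182,400). I'll triangulate from these.

```bash
cat > h.py <<'E'
import numpy as np,cv2
def P(p): 
    K=np.array([[p["fx"],0,p["cx"]],[0,p["fy"],p["cy"]],[0,0,1]]); return K@np.c_[p["R"],p["t"]]
def tri(p1,a,p2,b):
    X=cv2.triangulatePoints(P(p1),P(p2),np.array(a,float).reshape(2,1),np.array(b,float).reshape(2,1))
    X=X[:3,0]/X[3,0]; return X
def proj(p,X): 
    x=P(p)@np.append(X,1); return x[:2]/x[2]
def atz(p,a,z):
    R=np.array(p["R"]);t=np.array(p["t"]);c=-R.T@t
    d=R.T@np.array([(a[0]-p["cx"])/p["fx"],(a[1]-p["cy"])/p["fy"],1]); return c+d*(z-c[2])/d[2]
E
python3 - <<'E'
from plant import bot
from h import *
s=bot.capture("scene");d=bot.capture("side");w=bot.capture("wrist")
np.set_printoptions(precision=1,suppress=True)
S=lambda x,y:(90+x/2.162,170+y/2.162); D=lambda x,y:(110+x/2.552,110+y/2.552)
prs={"rodtip":((679,202),(182,400)),"corner":((655,132),(263,425)),"hinge":((528,150),(325,340)),"pl+y":((577,74),(408,428)),"pl-y":((531,78),(428,397)),"traynear":((205,102),(640,297)),"traynear-y":((82,108),(675,232)),"tray far+y":((192,292),(435,240))}
for k,(a,b) in prs.items():
    X=tri(s,S(*a),d,D(*b)); print(k,X,"err",np.abs(proj(s,X)-S(*a)).max())
for k,a,z in [("pl+y",(577,74),100),("pl-y",(531,78),100),("t1",(205,102),16),("t2",(82,108),16),("t3",(55,298),16),("t4",(192,292),16),("cap",(97,135),174)]: print(k,atz(s,S(*a),z))
print("wrist",np.array(w["R"]),-np.array(w["R"]).T@w["t"],w["fx"])
E
```

```text
rodtip [571.8 322.5 107.4] err 0.1699408809992633
corner [495.1 302.1 111. ] err 0.8203429301727283
hinge [533.2 187.3 109.9] err 0.9329184143599036
pl+y [412.6 223.5  98.5] err 0.38208571248969747
pl-y [424.9 180.   97.6] err 0.21909646674612304
traynear [ 420.9 -170.8    7.8] err 0.5969571548080808
traynear-y [ 453.2 -298.    12.4] err 0.9394994404129022
tray far+y [ 657.7 -117.7    2.8] err 0.5414633935667439
pl+y [415.  224.4 100. ]
pl-y [426.9 179.6 100. ]
t1 [ 426.7 -169.    16. ]
t2 [ 453.8 -298.7   16. ]
t3 [ 692.  -236.3   16. ]
t4 [ 667.4 -111.5   16. ]
cap [ 622.8 -183.9  174. ]
wrist [[ 1.  -0.   0. ]
 [-0.  -1.   0.3]
 [ 0.  -0.3 -1. ]] [523.2  85.5 385.6] 319.6221748949971
```

step_arm([
  [38,-7,-8,0,0,-0.12],
  [76,-14,-16,0,0,-0.24],
  [114,-21,-24,0,0,-0.36],
  [152,-28,-32,0,0,-0.48],
  [190,-35,-40,0,0,-0.6],
])

```text
time: 1.67
tool_pos: [489.4, 191.6, 292.3]
tcp_rot: [3.141, 0.0, 2.176]
contact_force: [0.3, 0.7, 0.7]
grip_width: 92.2
```

step_arm([
  [0,0,0,0,0,-0.12],
  [0,0,0,0,0,-0.24],
  [0,0,0,0,0,-0.36],
  [0,0,0,0,0,-0.48],
  [0,0,0,0,0,-0.6],
])

```text
time: 2.08
tool_pos: [489.9, 190.2, 291.7]
tcp_rot: [-3.142, 0.0, 2.777]
contact_force: [0.1, 0.0, 0.3]
grip_width: 91.7
```

step_arm([
  [0,0,0,0,0,-0.12],
  [0,0,0,0,0,-0.24],
  [0,0,0,0,0,-0.36],
  [0,0,0,0,0,-0.48],
  [0,0,0,0,0,-0.63],
])

```text
time: 2.5
tool_pos: [490.0, 190.0, 291.7]
tcp_rot: [-3.142, 0.0, -2.901]
contact_force: [-0.1, 0.4, 0.2]
grip_width: 91.6
```

```bash
python3 - <<'E'
from plant import bot
from h import *
import pickle
np.set_printoptions(precision=3,suppress=True)
w=bot.capture("wrist");o=bot.get_obs(); pickle.dump(w,open("w1.pkl","wb"))
print(o["tool_pos"],o["tcp_rot"],o["joint_positions"]);print(-np.array(w["R"]).T@w["t"])
cv2.imwrite("pics/w1.png",cv2.resize(cv2.cvtColor(w["color"],cv2.COLOR_RGB2BGR),(800,600),interpolation=cv2.INTER_CUBIC))
E
```

```text
[490.03  189.995 291.741] [-3.141  0.    -2.894] [ 0.224  0.315  1.452 -0.     1.375 -1.595]
[406.429 171.333 425.588]
```

View pics/w1.png

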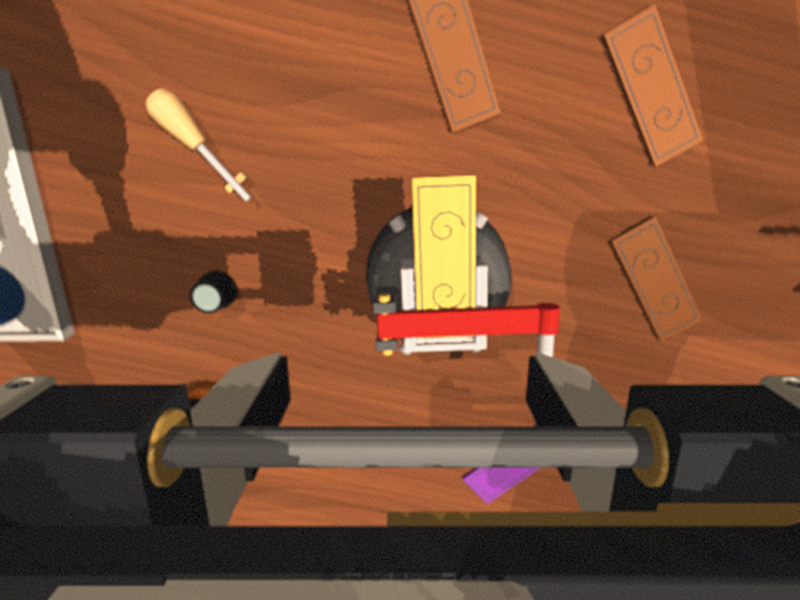

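The wrist picture shows the plate's free end at (413,178)-(476,176), the bar from (378,325) to (557,319), the channel's outer corners at (403,269), (487,266), (486,348) and (405,352), and the rod dropping from (547,340).

```bash
python3 - <<'E'
from h import *
import pickle
np.set_printoptions(precision=1,suppress=True)
w=pickle.load(open("w1.pkl","rb"));k=1.42857
g=lambda x,y,z: atz(w,(x/k,y/k),z)
A=g(413,178,100);B=g(476,176,100);print("plate end",A,B,np.hypot(*(B-A)[:2]),"yaw",np.arctan2(-(B-A)[0],(B-A)[1]),"mid",(A+B)/2)
C=[g(x,y,99) for x,y in ((403,269),(487,266),(486,348),(405,352))]
for c in C: print(c)
bl=g(378,313,111);br=g(557,306,111);b2=g(378,338,111);b3=g(557,332,111)
print("bar",bl,br,b2,b3,"yaw",np.arctan2(-(br-bl)[0],(br-bl)[1]),np.arctan2(-(b3-b2)[0],(b3-b2)[1]), np.hypot(*(br-bl)[:2]))
yaw=0.262;ex=np.array([np.cos(yaw),np.sin(yaw)]);ey=np.array([-ex[1],ex[0]])
print("origin from plate end",((A+B)/2)[:2]+89*ex,"from channel",np.mean(C,0)[:2]-3*ex,"from bar y", ((bl+b2)/2)[:2]@ex-10,  ((bl+br+b2+b3)/4)[:2]@ex-10, "o.ex should match",((A+B)/2)[:2]@ex+89)
o=np.mean(C,0)[:2]-3*ex
print("handle(65,75)",o+65*ex+75*ey, "rodtip",o+87*ex+75*ey,"corner",o+75*ey)
E
```

```text
plate end [424.3 179.7 100. ] [412.7 221.7 100. ] 43.5086983499179 yaw 0.27047366874430284 mid [418.5 200.7 100. ]
[489.3 188.3  99. ]
[472.4 247.8  99. ]
[535.7 266.1  99. ]
[554.  205.5  99. ]
bar [522.9 177.7 111. ] [486.6 303.3 111. ] [542.2 182.  111. ] [506.  310.1 111. ] yaw 0.2811691351086411 0.2758814598179464 130.74792370053237
origin from plate end [504.5 223.8] from channel [509.9 226.1] from bar y 550.9616203138726 549.8728782227091 o.ex should match 545.2037098183157
handle(65,75) [553.3 315.4] rodtip [574.5 321.1] corner [490.5 298.6]
```

step_arm([
  [-18,21.4,15,0,0,-0.005],
  [-36,42.8,35,0,0,-0.01],
  [-54,64.2,55,0,0,-0.015],
  [-72,85.6,80,0,0,-0.02],
  [-90,107,105,0,0,-0.025],
])

```text
time: 2.97
tool_pos: [553.4, 316.2, 186.0]
tcp_rot: [3.141, 0.001, -2.885]
contact_force: [0.3, 0.4, 0.3]
grip_width: 92.0
```

step_arm([
  [0,0,15,0,0,0],
  [0,0,30,0,0,0],
  [0,0,45,0,0,0],
  [0,0,60,0,0,0],
  [0,0,60,0,0,0],
])

```text
time: 3.38
tool_pos: [551.1, 314.4, 123.3]
tcp_rot: [-3.141, -0.006, -2.885]
contact_force: [0.1, -0.1, -0.7]
grip_width: 91.9
```

```bash
python3 - <<'E'
from plant import bot
from h import *
import pickle
np.set_printoptions(precision=3,suppress=True)
w=bot.capture("wrist");o=bot.get_obs(); pickle.dump(w,open("w2.pkl","wb"))
print(o["tool_pos"],o["tcp_rot"],o["contact_force"])
cv2.imwrite("pics/w2.png",w["color"][:,:,::-1])
E
```

```text
[551.836 314.644 125.088] [-3.141 -0.004 -2.884] [ 0.755 -0.02   0.594]
```

View pics/w2.png

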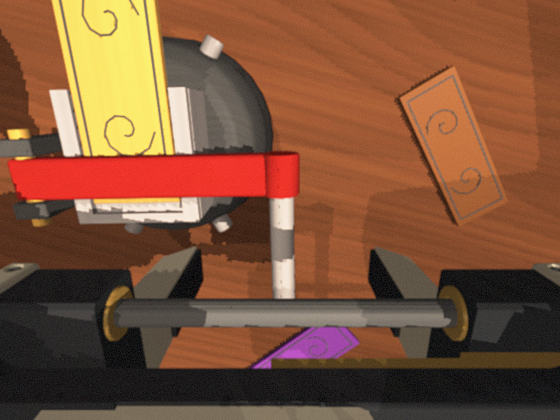

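Between the open fingers, the rod is centred at about column 284, so I'll lower and close.

step_arm([
  [0,0,7,0,0,0],
  [0,0,13,0,0,0],
  [0,0,13,0,0,0],
])

```text
time: 3.68
tool_pos: [552.5, 314.8, 113.2]
tcp_rot: [-3.141, -0.001, -2.883]
contact_force: [0.5, 0.1, -0.4]
grip_width: 91.9
```

step_arm([
  [0,0,0,0,0,0],
  [0,0,0,0,0,0],
  [0,0,0,0,0,0],
  [0,0,0,0,0,0],
  [0,0,0,0,0,0],
], fingers=5)

```text
time: 4.1
tool_pos: [552.9, 315.0, 114.0]
tcp_rot: [3.142, 0.001, -2.882]
contact_force: [-0.1, -0.7, -0.4]
grip_width: 63.2
```

step_arm([
  [0,0,0,0,0,0],
  [0,0,0,0,0,0],
  [0,0,0,0,0,0],
])

```text
time: 4.35
tool_pos: [552.8, 315.0, 113.8]
tcp_rot: [-3.142, 0.0, -2.882]
contact_force: [0.1, 0.1, -0.1]
grip_width: 43.3
```

step_arm([
  [0,0,0,0,0,0],
  [0,0,0,0,0,0],
  [0,0,0,0,0,0],
  [0,0,0,0,0,0],
  [0,0,0,0,0,0],
])

```text
time: 4.77
tool_pos: [553.1, 313.6, 113.6]
tcp_rot: [-3.139, -0.0, -2.882]
contact_force: [0.6, -1.0, -0.7]
grip_width: 11.0
```

step_arm([
  [0,0,0,0,0,0],
  [0,0,0,0,0,0],
  [0,0,0,0,0,0],
])

```text
time: 5.02
tool_pos: [553.1, 313.7, 113.7]
tcp_rot: [-3.14, -0.0, -2.882]
contact_force: [1.8, -4.4, 1.0]
grip_width: 10.9
```

step_arm([
  [0,-0.3,-8.4,0,0,0],
  [0,-1.2,-16.7,0,0,0],
  [0,-2.6,-25,0,0,0],
  [0,-4.7,-33.2,0,0,0],
  [0,-7.3,-41.2,0,0,0],
])

```text
time: 5.43
tool_pos: [554.8, 307.1, 154.7]
tcp_rot: [-3.141, -0.001, -2.883]
contact_force: [3.7, -3.4, -7.1]
grip_width: 11.3
```

step_arm([
  [0,-3.2,-7.8,0,0,0],
  [0,-6.9,-15.3,0,0,0],
  [0,-11.1,-22.6,0,0,0],
  [0,-15.8,-29.5,0,0,0],
  [0,-21,-36.2,0,0,0],
])

```text
time: 5.85
tool_pos: [560.1, 288.0, 192.0]
tcp_rot: [3.14, 0.001, -2.882]
contact_force: [3.2, 2.2, -4.9]
grip_width: 10.9
```

step_arm([
  [0,-5.6,-6.2,0,0,0],
  [0,-11.7,-12,0,0,0],
  [0,-18.1,-17.4,0,0,0],
  [0,-24.9,-22.4,0,0,0],
  [0,-32.1,-26.8,0,0,0],
])

```text
time: 6.27
tool_pos: [568.5, 258.5, 220.6]
tcp_rot: [3.137, 0.004, -2.881]
contact_force: [0.1, 8.8, 4.5]
grip_width: 10.8
```

step_arm([
  [0,-7.4,-3.9,0,0,0],
  [0,-15.1,-7.3,0,0,0],
  [0,-23,-10.2,0,0,0],
  [0,-31.1,-12.5,0,0,0],
  [0,-39.3,-14.2,0,0,0],
])

```text
time: 6.68
tool_pos: [579.1, 219.7, 234.8]
tcp_rot: [3.139, 0.005, -2.882]
contact_force: [3.3, 5.6, 3.6]
grip_width: 10.9
```

step_arm([
  [0,0,0,0,0,0],
  [0,0,0,0,0,0],
  [0,0,0,0,0,0],
])

```text
time: 6.93
tool_pos: [579.3, 219.0, 234.8]
tcp_rot: [3.141, 0.005, -2.882]
contact_force: [3.3, 1.1, 6.7]
grip_width: 11.2
```

step_arm([
  [0,0,0,0,0,0],
  [0,0,0,0,0,0],
  [0,0,0,0,0,0],
  [0,0,0,0,0,0],
  [0,0,0,0,0,0],
], fingers=74)

```text
time: 7.35
tool_pos: [577.9, 218.5, 231.8]
tcp_rot: [-3.141, -0.001, -2.882]
contact_force: [-0.0, 0.2, 0.7]
grip_width: 39.3
```

step_arm([
  [0,0,-10,0,0,0],
  [0,0,-25,0,0,0],
  [0,0,-40,0,0,0],
  [0,0,-55,0,0,0],
  [0,0,-55,0,0,0],
])

```text
time: 7.77
tool_pos: [579.4, 218.9, 291.1]
tcp_rot: [-3.141, 0.006, -2.882]
contact_force: [1.0, 0.2, 0.1]
grip_width: 71.9
```

step_arm([
  [20,5,0,0,0,-0.012],
  [45,10,0,0,0,-0.012],
  [70,15,0,0,0,-0.012],
  [95,20,0,0,0,-0.012],
  [118,24.5,0,0,0,-0.012],
])

```text
time: 8.18
tool_pos: [456.2, 211.8, 286.6]
tcp_rot: [-3.142, -0.001, -2.87]
contact_force: [0.2, -0.2, 0.8]
grip_width: 74.0
```

step_arm([
  [0,0,20,0,0,0],
  [0,0,50,0,0,0],
  [0,0,80,0,0,0],
  [0,0,100,0,0,0],
  [0,0,100,0,0,0],
])

```text
time: 8.6
tool_pos: [455.3, 211.3, 183.0]
tcp_rot: [-3.141, -0.008, -2.87]
contact_force: [-0.8, -0.2, 0.6]
grip_width: 74.2
```

```bash
python3 - <<'E'
from plant import bot
from h import *
import pickle
np.set_printoptions(precision=3,suppress=True)
w=bot.capture("wrist");o=bot.get_obs();s=bot.capture("scene")
print(o["tool_pos"],o["tcp_rot"],o["contact_force"])
a=w["color"][:,:,::-1]; b=cv2.resize(s["color"][170:310,280:460,::-1],(540,420))
a=cv2.resize(np.hstack([a,b]),(800,306));cv2.imwrite("pics/w3.png",a)
E
```

```text
[456.638 211.656 185.395] [-3.141 -0.005 -2.87 ] [-0.447  0.229  0.541]
```

View pics/w3.png

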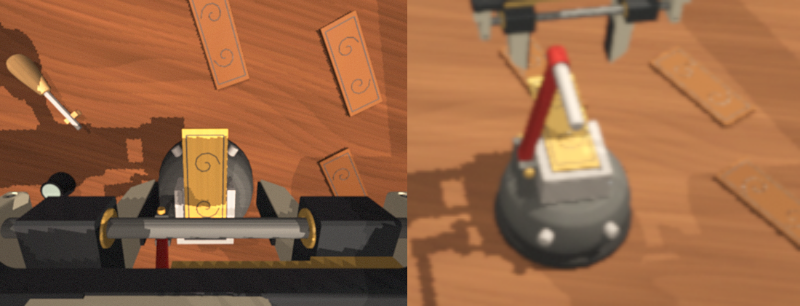

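The bar is up at about 1.4 rad, and the plate (columns 182–228) is centred between the fingers. I'll go down and grip it.

step_arm([
  [0,0,20,0,0,0],
  [0,0,40,0,0,0],
  [0,0,60,0,0,0],
  [0,0,81,0,0,0],
  [0,0,81,0,0,0],
])

```text
time: 9.12
tool_pos: [457.1, 211.8, 104.6]
tcp_rot: [-3.142, -0.003, -2.871]
contact_force: [-1.8, -0.6, -0.4]
grip_width: 74.0
```

step_arm([
  [0,0,0,0,0,0],
  [0,0,0,0,0,0],
  [0,0,0,0,0,0],
  [0,0,0,0,0,0],
  [0,0,0,0,0,0],
], fingers=36)

```text
time: 9.53
tool_pos: [458.5, 212.0, 107.2]
tcp_rot: [-3.141, 0.002, -2.87]
contact_force: [1.3, -10.4, 5.1]
grip_width: 44.9
```

step_arm([
  [0,0,0,0,0,0],
  [0,0,0,0,0,0],
  [0,0,0,0,0,0],
  [0,0,0,0,0,0],
])

```text
time: 9.87
tool_pos: [458.5, 211.4, 107.2]
tcp_rot: [-3.14, 0.001, -2.87]
contact_force: [0.2, -5.3, 4.9]
grip_width: 43.0
```

step_arm([
  [8,0,0,0,0,0],
  [16,0,0,0,0,0],
  [24,0,0,0,0,0],
  [32,0,0,0,0,0],
  [40,0,0,0,0,0],
])

```text
time: 10.28
tool_pos: [419.7, 201.3, 106.8]
tcp_rot: [-3.142, 0.003, -2.871]
contact_force: [3.5, -0.3, 1.9]
grip_width: 43.2
```

step_arm([
  [8,0,0,0,0,0],
  [16,0,0,0,0,0],
  [24,0,0,0,0,0],
  [32,0,0,0,0,0],
  [32,0,0,0,0,0],
])

```text
time: 10.7
tool_pos: [385.8, 192.3, 105.7]
tcp_rot: [3.141, -0.004, -2.87]
contact_force: [-2.2, 0.2, 1.0]
grip_width: 43.2
```

```bash
python3 - <<'E'
from plant import bot
from h import *
w=bot.capture("wrist");o=bot.get_obs();s=bot.capture("side")
print(o["tool_pos"],o["tcp_rot"],o["contact_force"],o["grip_width"])
a=w["color"][:,:,::-1]; b=cv2.resize(s["color"][200:310,150:297,::-1],(560,420))
a=cv2.resize(np.hstack([a,b]),(800,300));cv2.imwrite("pics/w4.png",a)
E
```

```text
[386.52330766 192.42281243 105.7365313 ] [ 3.14146998 -0.00348364 -2.87008244] [-1.87766407  0.13525014  1.85643375] 43.14278148939715
```

View pics/w4.png

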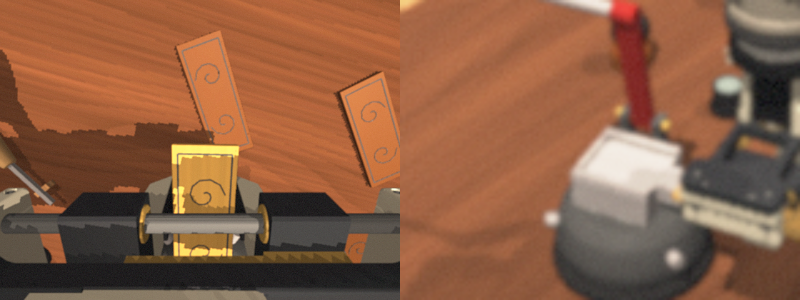

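The plate followed the grip: its end is at (172,146)-(238,145) and the channel is empty. Next I'll measure where it sits in the grip and lift it.

step_arm([
  [0,0,-5,0,0,0],
  [0,0,-15,0,0,0],
  [0,0,-30,0,0,0],
  [0,0,-50,0,0,0],
  [0,0,-70,0,0,0],
])

```text
time: 11.22
tool_pos: [388.2, 192.7, 176.5]
tcp_rot: [3.142, -0.002, -2.87]
contact_force: [-0.0, -0.7, -1.9]
grip_width: 43.4
```

step_arm([
  [0,0,-10,0,0,0],
  [0,0,-15,0,0,0],
  [0,0,-15,0,0,0],
  [0,0,-15,0,0,0],
])

```text
time: 11.55
tool_pos: [388.3, 192.7, 190.6]
tcp_rot: [3.142, -0.001, -2.87]
contact_force: [-0.5, -0.7, -1.4]
grip_width: 43.4
```

```bash
python3 - <<'E'
from plant import bot
from h import *
np.set_printoptions(precision=3,suppress=True)
w=bot.capture("wrist");o=bot.get_obs()
T=o["tool_pos"];print(T,o["tcp_rot"],o["contact_force"],o["moment"],o["grip_width"])
hsv=cv2.cvtColor(w["color"],cv2.COLOR_RGB2HSV)
m=cv2.inRange(hsv,(22,110,110),(34,255,255));m=cv2.morphologyEx(m,cv2.MORPH_OPEN,np.ones((5,5)))
m[270:]=0
n,l,st,c=cv2.connectedComponentsWithStats(m);print(st[1:],)
s=bot.capture("scene");d=bot.capture("side")
cv2.imwrite("pics/w5.png",w["color"][:,:,::-1])
for n in ["tray","rest","cap_top"]:
  for p in (s,d): print(n,[(np.round(q["rect"]).tolist(),round(q["p"],2)) for q in bot.boxes_of(n,p)[:3]])
a=cv2.resize(w["color"][150:420,:,::-1],(800,386));cv2.imwrite("pics/w5.png",a)
E
```

```text
[388.108 192.6   190.295] [-3.142 -0.002 -2.87 ] [-0.196 -0.811 -2.106] [0.148 0.033 0.049] 43.3378175600816
[[ 241  205   94   25 1094]
 [ 250  218    7   13   84]
 [ 251  259    5    5   25]
 [ 251  269    5    1    5]]
tray [([153.0, 263.0, 71.0, 95.0], 0.89), ([244.0, 323.0, 26.0, 33.0], 0.36)]
tray [([341.0, 188.0, 61.0, 75.0], 0.59)]
rest [([151.0, 264.0, 73.0, 91.0], 0.78)]
rest [([342.0, 187.0, 61.0, 76.0], 0.59)]
cap_top [([136.0, 237.0, 21.0, 22.0], 0.64)]
cap_top []
```

View pics/w5.png

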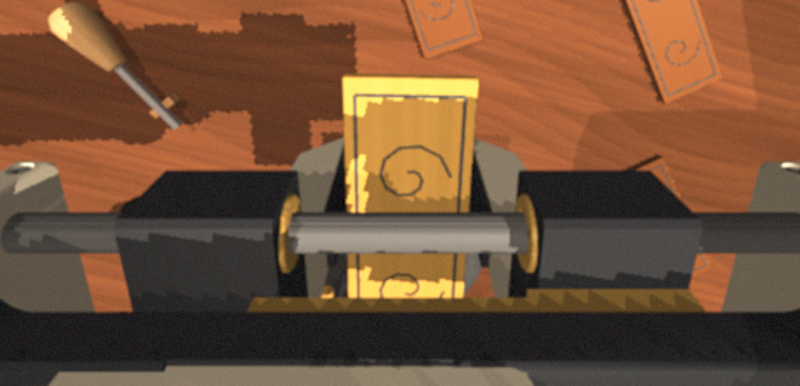

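step_arm([
  [0,-15,-20,0,0,0],
  [-2,-40,-50,0,0,0],
  [-6,-75,-75,0,0,0],
  [-10,-110,-90,0,0,0],
  [-13,-145,-100,0,0,0],
])

```text
time: 12.42
tool_pos: [441.0, 55.2, 293.4]
tcp_rot: [-3.14, 0.004, -2.869]
contact_force: [0.3, 0.1, -1.1]
grip_width: 43.6
```

step_arm([
  [-3,-35,0,0,0,0],
  [-6,-70,0,0,0,0],
  [-9,-105,0,0,0,0],
  [-12,-140,0,0,0,0],
  [-14,-165,0,0,0,0],
])

```text
time: 12.83
tool_pos: [498.2, -101.5, 290.9]
tcp_rot: [-3.141, 0.0, -2.872]
contact_force: [-0.1, 0.7, -1.7]
grip_width: 43.1
```

step_arm([
  [0,-8,0,0,0,0],
  [0,-12,0,0,0,0],
  [0,-12,0,0,0,0],
  [0,-12,0,0,0,0],
])

```text
time: 13.17
tool_pos: [500.5, -109.3, 291.1]
tcp_rot: [3.141, -0.0, -2.87]
contact_force: [-0.4, 1.0, -1.4]
grip_width: 43.3
```

```bash
python3 - <<'E'
from plant import bot
from h import *
import pickle
np.set_printoptions(precision=3,suppress=True)
w=bot.capture("wrist");o=bot.get_obs()
T=o["tool_pos"];print(T,o["tcp_rot"],o["contact_force"],o["grip_width"])
pickle.dump(w,open("w6.pkl","wb"))
A=atz(w,(241,203),T[2]-6.);B=atz(w,(334,203),T[2]-6.);print("plate end rel TCP",A-T,B-T, (A+B)/2-T,np.hypot(*(A-B)[:2]))
cv2.imwrite("pics/w6.png",cv2.resize(w["color"][:,:400,::-1],(571,600),interpolation=cv2.INTER_CUBIC))
E
```

```text
[ 500.489 -109.03   291.207] [ 3.141 -0.    -2.869] [ 0.308 -0.014 -1.685] 43.09001205710213
plate end rel TCP [-35.988 -29.393  -6.   ] [-47.378  11.594  -6.   ] [-41.683  -8.9    -6.   ] 42.539854859011555
```

View pics/w6.png

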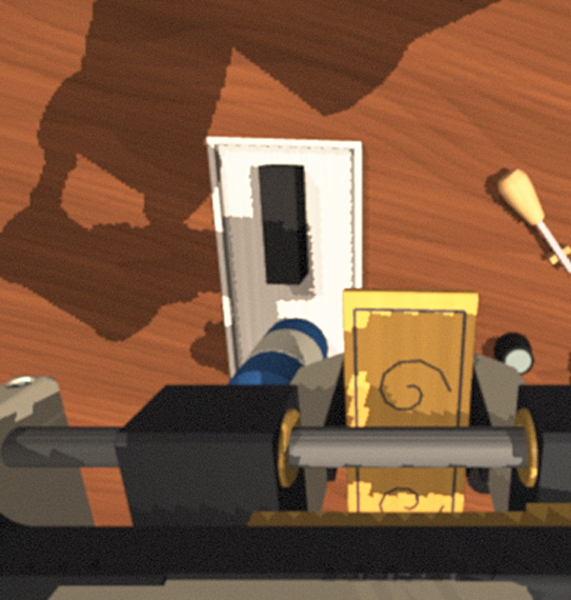

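The rest's black top has its left edge from (258,166) to (267,283) and its far end edge from (267,283) to (299,284). The tray's near rim runs (207,138)-(361,143).

```bash
python3 - <<'E'
from h import *
import pickle
np.set_printoptions(precision=3,suppress=True)
w=pickle.load(open("w6.pkl","rb"));k=1.4286
g=lambda x,y,z: atz(w,(x/k,y/k),z)[:2]
a,b,c=g(258,166,45),g(267,283,45),g(299,284,45)
print(a,b,c,"len",np.hypot(*(b-a)),np.hypot(*(c-b)),"yaw",np.arctan2(*(b-a)[::-1]),"centre",(a+c)/2)
t1,t2=g(207,138,16),g(361,143,16);print(t1,t2,np.hypot(*(t2-t1)),np.arctan2(-(t2-t1)[0],(t2-t1)[1]))
yaw=.257;ex=np.array([np.cos(yaw),np.sin(yaw)]);ey=np.array([-ex[1],ex[0]])
m=(t1+t2)/2
print("rest from rim",m+70*ex,"cap",m+195*ex)
print("cam",-np.array(w["R"]).T@w["t"])
R=np.array(w["R"]);C=-R.T@w["t"]
# project predicted rest box
for zz in (5,45):
  print(zz,[np.round(k*np.array([ (w["fx"]*q[0]/q[2]+w["cx"]),(w["fy"]*q[1]/q[2]+w["cy"])])) for s in((-50,-15),(-50,15),(50,15),(50,-15)) for q in [R@np.append((m+70*ex)+s[0]*ex+s[1]*ey,zz)+w["t"]]])
E
```

```text
[ 462.314 -241.915] [ 556.752 -217.776] [ 550.22  -190.904] len 97.47439353300074 27.65396524013169 yaw 0.25024749797929 centre [ 506.267 -216.41 ]
[ 454.72  -295.834] [ 423.708 -169.43 ] 130.15327490468667 0.24059237591977986
rest from rim [ 506.915 -214.84 ] cap [ 627.81  -183.067]
cam [ 417.661 -130.609  424.945]
5 [array([272., 164.]), array([306., 165.]), array([312., 274.]), array([280., 274.])]
45 [array([258., 166.]), array([295., 167.]), array([302., 286.]), array([268., 286.])]
```

step_arm([
  [5,-15,5,0,0,0.004],
  [14,-37,20,0,0,0.008],
  [24,-63,40,0,0,0.012],
  [33,-88,60,0,0,0.016],
  [39,-104.5,80,0,0,0.02],
])

```text
time: 13.63
tool_pos: [491.2, -222.0, 210.9]
tcp_rot: [-3.14, 0.001, -2.889]
contact_force: [0.2, 0.3, -2.0]
grip_width: 43.3
```

step_arm([
  [0,0,25,0,0,0],
  [0,0,55,0,0,0],
  [0,0,85,0,0,0],
  [0,0,110,0,0,0],
  [0,0,125,0,0,0],
])

```text
time: 14.05
tool_pos: [490.3, -219.3, 83.8]
tcp_rot: [3.139, -0.002, -2.889]
contact_force: [0.0, -1.0, -0.8]
grip_width: 43.2
```

step_arm([
  [0,0,5,0,0,0],
  [0,0,8,0,0,0],
  [0,0,10,0,0,0],
  [0,0,12,0,0,0],
  [0,0,12,0,0,0],
])

```text
time: 14.47
tool_pos: [491.8, -221.4, 75.0]
tcp_rot: [-3.14, 0.001, -2.89]
contact_force: [-0.3, -0.7, -1.1]
grip_width: 43.2
```

```bash
python3 - <<'E'
from plant import bot
from h import *
np.set_printoptions(precision=3,suppress=True)
s=bot.capture("scene");d=bot.capture("side");w=bot.capture("wrist");o=bot.get_obs()
print(o["tool_pos"],o["tcp_rot"],o["contact_force"],o["grip_width"])
a=cv2.resize(s["color"][190:310,80:240,::-1],(400,300));b=cv2.resize(d["color"][130:250,250:410,::-1],(400,300),interpolation=cv2.INTER_CUBIC)
c=cv2.resize(w["color"][:,:,::-1],(400,300))
cv2.imwrite("pics/p1.png",np.vstack([np.hstack([a,b]),np.hstack([c,c*0])]))
E
```

```text
[ 491.658 -221.561   74.895] [-3.141  0.001 -2.89 ] [-0.377  1.099 -2.094] 43.096065204322876
```

View pics/p1.png

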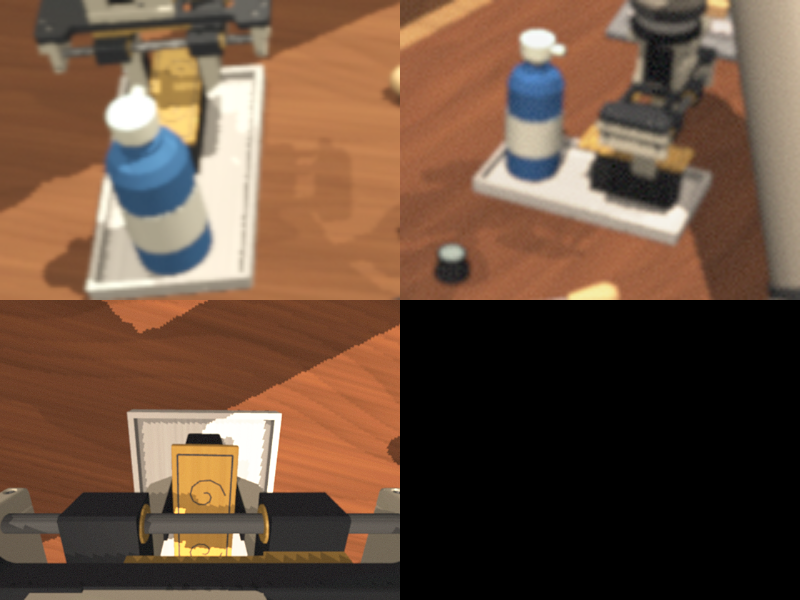

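The plate is level above the rest and centred on it, so I'll lower it slowly.

step_arm([
  [0,0,4,0,0,0],
  [0,0,8,0,0,0],
  [0,0,12,0,0,0],
  [0,0,15,0,0,0],
  [0,0,15,0,0,0],
])

```text
time: 15.03
tool_pos: [490.8, -221.1, 58.2]
tcp_rot: [3.14, -0.001, -2.89]
contact_force: [-0.4, -0.3, -2.1]
grip_width: 43.3
```

step_arm([
  [0,0,1,0,0,0],
  [0,0,2,0,0,0],
  [0,0,3,0,0,0],
  [0,0,3,0,0,0],
])

```text
time: 15.37
tool_pos: [491.4, -221.4, 57.2]
tcp_rot: [-3.141, 0.0, -2.89]
contact_force: [-3.8, 1.3, 6.3]
grip_width: 43.4
```

Contact shows as +6 N upwards. I'll release.

step_arm([
  [0,0,0,0,0,0],
  [0,0,0,0,0,0],
  [0,0,0,0,0,0],
  [0,0,0,0,0,0],
  [0,0,0,0,0,0],
], fingers=70)

```text
time: 15.78
tool_pos: [491.3, -221.4, 56.1]
tcp_rot: [-3.142, 0.0, -2.89]
contact_force: [0.6, -0.2, -0.3]
grip_width: 68.6
```

step_arm([
  [0,0,-10,0,0,0],
  [0,0,-35,0,0,0],
  [0,0,-70,0,0,0],
  [0,0,-105,0,0,0],
  [0,0,-140,0,0,0],
])

```text
time: 16.2
tool_pos: [491.0, -221.2, 198.3]
tcp_rot: [3.141, -0.0, -2.89]
contact_force: [1.2, -0.9, 0.5]
grip_width: 69.7
```

step_arm([
  [0,0,-30,0,0,0],
  [0,0,-60,0,0,0],
  [0,0,-90,0,0,0],
  [0,0,-110,0,0,0],
  [0,0,-110,0,0,0],
], fingers=0)

```text
time: 16.62
tool_pos: [492.5, -222.1, 311.9]
tcp_rot: [-3.135, 0.007, -2.89]
contact_force: [0.3, -0.2, 0.9]
grip_width: 41.5
```

```bash
python3 - <<'E'
from plant import bot
from h import *
import pickle
np.set_printoptions(precision=3,suppress=True)
w=bot.capture("wrist");s=bot.capture("scene");d=bot.capture("side");o=bot.get_obs()
print(o["tool_pos"],o["tcp_rot"],o["contact_force"],o["grip_width"])
pickle.dump((w,s,d),open("w7.pkl","wb"))
a=cv2.resize(w["color"][:,:,::-1],(800,600));c=cv2.resize(s["color"][190:310,80:240,::-1],(400,300),interpolation=cv2.INTER_CUBIC);b=cv2.resize(d["color"][110:200,290:410,::-1],(400,300),interpolation=cv2.INTER_CUBIC)
cv2.imwrite("pics/p2.png",np.vstack([a[100:400],np.hstack([c,b])]))
for p in (s,d,w): print([(np.round(q["rect"],1).tolist(),round(q["p"],2)) for q in bot.boxes_of("cap_top",p)[:2]])
E
```

```text
[ 490.884 -221.109  305.884] [ 3.141 -0.    -2.89 ] [-1.079 -0.09   0.258] 29.304156033691836
[([136.1, 236.1, 21.1, 22.9], 0.86)]
[([306.6, 148.9, 14.7, 12.9], 0.5)]
[([286.4, 338.8, 36.2, 19.2], 0.59)]
```

View pics/p2.png

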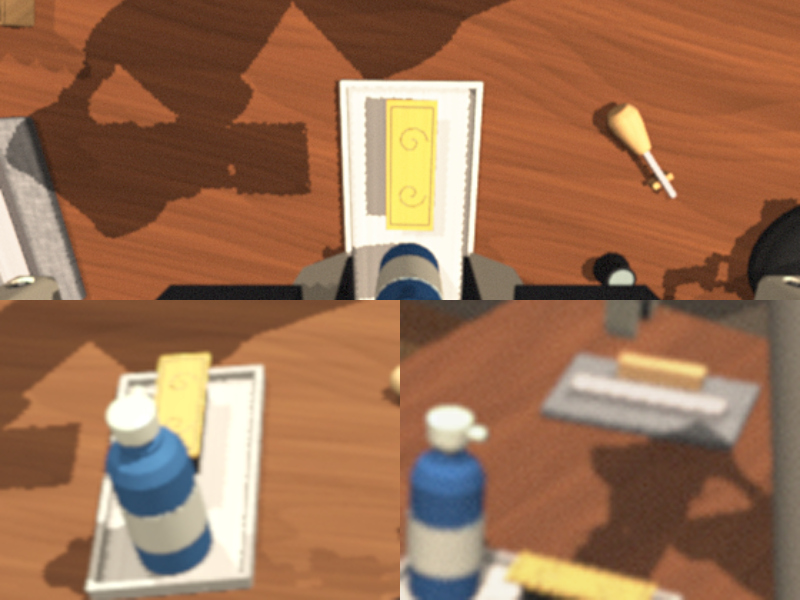

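```bash
python3 - <<'E'
from h import *
import pickle
np.set_printoptions(precision=2,suppress=True)
w,s,d=pickle.load(open("w7.pkl","rb"));k=1.42857
g=lambda x,y,z: atz(w,(x/k,y/k),z)[:2]
C=[g(387,200,50),g(436,200,50),g(433,330,50),g(390,330,50)];print(np.array(C),"plate centre",np.mean(C,0))
print("tri cap",tri(s,(132.4,232.4),d,(305,144)),"scene",atz(s,(132.4,232.4),174),"side",atz(d,(305,144),174))
m=lambda r:(r[0],r[1]); print("wrist visible centre",atz(w,(286.4,338.8),174), atz(w,(286.4,329.2),174),atz(w,(286.4,348.4),174))
E
```

```text
[[ 455.99 -249.47]
 [ 445.6  -209.04]
 [ 561.51 -179.8 ]
 [ 571.59 -218.7 ]] plate centre [ 508.67 -214.25]
tri cap [ 627.57 -185.6   178.25] scene [ 623.36 -188.57  174.  ] side [ 632.14 -191.23  174.  ]
wrist visible centre [ 633.87 -183.76  174.  ] [ 622.27 -186.75  174.  ] [ 645.75 -180.7   174.  ]
```

The plate is on the rest within about 2 mm of centre. With the fingers closed, I'll go above the cap and press.

step_arm([
  [-25,0,0,0,0,0],
  [-55,0.5,0,0,0,0],
  [-85,1,0,0,0,0],
  [-115,1,0,0,0,0],
  [-142,1,0,0,0,0],
])

```text
time: 17.33
tool_pos: [629.8, -184.4, 304.7]
tcp_rot: [3.14, -0.001, -2.89]
contact_force: [0.9, -0.0, 0.3]
grip_width: 0.4
```

step_arm([
  [0,0,20,0,0,0],
  [0,0,50,0,0,0],
  [0,0,80,0,0,0],
  [0,0,95,0,0,0],
  [0,0,95,0,0,0],
])

```text
time: 17.75
tool_pos: [626.4, -184.1, 205.2]
tcp_rot: [3.135, -0.008, -2.89]
contact_force: [0.1, 0.2, -0.4]
grip_width: 0.6
```

step_arm([
  [0,0,0,0,0,0],
  [0,0,0,0,0,0],
])

```text
time: 17.92
tool_pos: [629.1, -185.4, 212.3]
tcp_rot: [-3.141, 0.001, -2.89]
contact_force: [-0.4, -0.6, 0.6]
grip_width: 0.5
```

step_arm([
  [0,0,4,0,0,0],
  [0,0,8,0,0,0],
  [0,0,11,0,0,0],
  [0,0,14,0,0,0],
  [0,0,17,0,0,0],
])

```text
time: 18.33
tool_pos: [628.7, -185.2, 194.6]
tcp_rot: [-3.141, 0.001, -2.89]
contact_force: [-1.4, 0.3, 4.9]
grip_width: 0.4
```

step_arm([
  [0,0,1,0,0,0],
  [0,0,2,0,0,0],
  [0,0,2.5,0,0,0],
  [0,0,2.5,0,0,0],
])

```text
time: 18.67
tool_pos: [628.7, -185.1, 192.2]
tcp_rot: [-3.141, 0.001, -2.89]
contact_force: [-1.0, 0.0, 5.1]
grip_width: 0.7
```

step_arm([
  [0,0,1,0,0,0],
  [0,0,2,0,0,0],
  [0,0,3,0,0,0],
  [0,0,3,0,0,0],
])

```text
time: 19.0
tool_pos: [628.7, -185.2, 190.2]
tcp_rot: [-3.141, 0.001, -2.89]
contact_force: [-2.4, 1.5, 9.1]
grip_width: 0.2
```

9.1 N exceeds the 6.5 N stop force, so the cap is fully down. I'll retract and go back to the handle.

step_arm([
  [0,0,-8,0,0,0],
  [0,0,-25,0,0,0],
  [0,0,-50,0,0,0],
  [0,0,-80,0,0,0],
  [0,0,-110,0,0,0],
])

```text
time: 19.42
tool_pos: [628.1, -184.9, 299.1]
tcp_rot: [3.14, -0.002, -2.89]
contact_force: [0.4, 0.4, 0.5]
grip_width: 0.6
```

step_arm([
  [-3,20,0,0,0,0],
  [-8,55,0,0,0,0],
  [-13,92,0,0,0,0],
  [-18,130,0,0,0,0],
  [-23,168,0,0,0,0],
], fingers=70)

```text
time: 19.83
tool_pos: [608.5, -15.3, 298.3]
tcp_rot: [3.141, -0.001, -2.891]
contact_force: [1.8, 0.1, -0.5]
grip_width: 29.2
```

step_arm([
  [-5,38,0,0,0,0],
  [-10,76,0,0,0,0],
  [-15,114,0,0,0,0],
  [-20,152,0,0,0,-0.01],
  [-25,190,0,0,0,-0.02],
])

```text
time: 20.25
tool_pos: [585.4, 175.4, 298.5]
tcp_rot: [3.142, -0.0, -2.87]
contact_force: [0.8, -0.1, 0.2]
grip_width: 62.6
```

step_arm([
  [-3,30,0,0,0,0],
  [-4,45,0,0,0,0],
  [-4,45,0,0,0,0],
  [-4,45,0,0,0,0],
  [-4,45,0,0,0,0],
])

```text
time: 20.67
tool_pos: [578.2, 216.8, 298.4]
tcp_rot: [-3.141, -0.0, -2.871]
contact_force: [-0.3, -0.2, -1.2]
grip_width: 70.0
```

```bash
python3 - <<'E'
from plant import bot
from h import *
np.set_printoptions(precision=3,suppress=True)
w=bot.capture("wrist");s=bot.capture("scene");d=bot.capture("side");o=bot.get_obs()
print(o["tool_pos"],o["tcp_rot"],o["contact_force"],o["grip_width"])
a=cv2.resize(w["color"][:,:,::-1],(800,600));c=cv2.resize(s["color"][170:310,80:460,::-1],(800,295),interpolation=cv2.INTER_CUBIC)
cv2.imwrite("pics/p3.png",np.vstack([a[200:505],c]))
E
```

```text
[578.314 216.482 298.643] [-3.141 -0.    -2.872] [0.332 0.143 1.417] 69.79666981472896
```

View pics/p3.png

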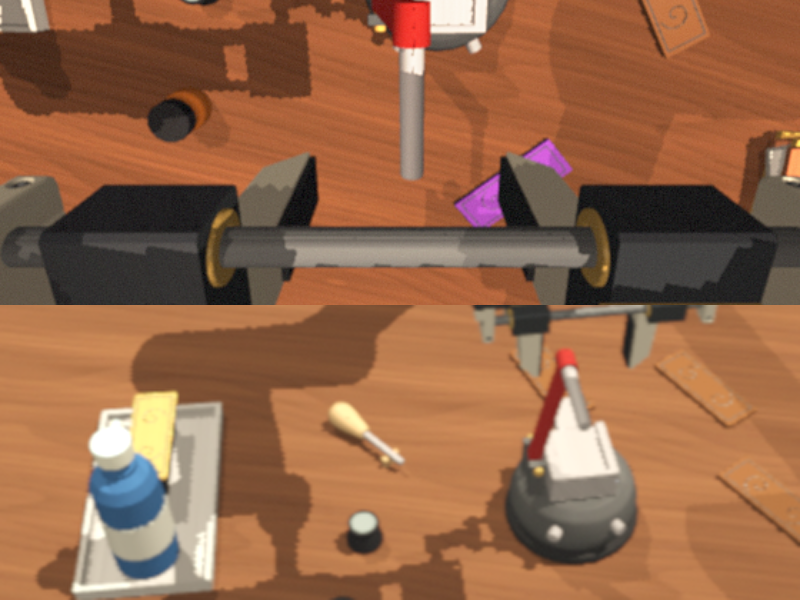

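The rod (column 412) is centred between the fingers. The cap is up and the plate is lying on the rest. I'll grip the handle and swing it down.

step_arm([
  [0,0,15,0,0,0],
  [0,0,30,0,0,0],
  [0,0,47,0,0,0],
  [0,0,64,0,0,0],
  [0,0,64,0,0,0],
])

```text
time: 21.23
tool_pos: [576.7, 216.5, 231.1]
tcp_rot: [3.142, -0.006, -2.872]
contact_force: [0.6, 0.8, 0.6]
grip_width: 69.9
```

step_arm([
  [0,0,0,0,0,0],
  [0,0,0,0,0,0],
  [0,0,0,0,0,0],
  [0,0,0,0,0,0],
  [0,0,0,0,0,0],
], fingers=5)

```text
time: 21.65
tool_pos: [578.2, 218.0, 235.6]
tcp_rot: [-3.141, 0.002, -2.87]
contact_force: [0.1, 0.3, -1.0]
grip_width: 41.2
```

step_arm([
  [0,0,0,0,0,0],
  [0,0,0,0,0,0],
  [0,0,0,0,0,0],
  [0,0,0,0,0,0],
  [0,0,0,0,0,0],
])

```text
time: 22.07
tool_pos: [577.8, 218.2, 234.7]
tcp_rot: [3.141, 0.0, -2.87]
contact_force: [0.5, 0.8, 0.1]
grip_width: 10.8
```

step_arm([
  [0,0,0,0,0,0],
  [0,0,0,0,0,0],
])

```text
time: 22.23
tool_pos: [577.8, 218.2, 234.7]
tcp_rot: [3.141, 0.0, -2.87]
contact_force: [-0.4, 0.2, 0.9]
grip_width: 11.0
```

step_arm([
  [0,8.2,1.7,0,0,0],
  [0,16.3,4,0,0,0],
  [0,24.2,6.8,0,0,0],
  [0,31.9,10.2,0,0,0],
  [0,39.3,14.2,0,0,0],
])

```text
time: 22.65
tool_pos: [567.2, 256.9, 220.3]
tcp_rot: [-3.141, 0.001, -2.87]
contact_force: [0.6, -2.5, 2.9]
grip_width: 11.0
```

step_arm([
  [0,7.1,4.4,0,0,0],
  [0,14,9.4,0,0,0],
  [0,20.4,14.7,0,0,0],
  [0,26.4,20.6,0,0,0],
  [0,32.1,26.8,0,0,0],
])

```text
time: 23.07
tool_pos: [558.8, 287.6, 193.1]
tcp_rot: [3.142, 0.001, -2.87]
contact_force: [2.0, -1.4, 2.2]
grip_width: 10.8
```

step_arm([
  [0,5.2,6.6,0,0,0],
  [0,9.9,13.6,0,0,0],
  [0,14.1,20.8,0,0,0],
  [0,17.8,28.4,0,0,0],
  [0,21,36.2,0,0,0],
])

```text
time: 23.48
tool_pos: [553.3, 307.4, 156.7]
tcp_rot: [-3.142, 0.001, -2.87]
contact_force: [3.8, -2.4, 3.4]
grip_width: 11.0
```

step_arm([
  [0,2.6,8,0,0,0],
  [0,4.6,16.1,0,0,0],
  [0,6.1,24.4,0,0,0],
  [0,7,32.8,0,0,0],
  [0,7.3,40,0,0,0],
])

```text
time: 23.9
tool_pos: [552.0, 313.4, 118.7]
tcp_rot: [-3.14, 0.002, -2.87]
contact_force: [-6.9, -11.8, 46.6]
grip_width: 11.2
```

step_arm([
  [0,0,0,0,0,0],
  [0,0,0,0,0,0],
])

```text
time: 24.07
tool_pos: [552.0, 313.4, 118.9]
tcp_rot: [-3.141, 0.002, -2.871]
contact_force: [2.1, -6.0, 13.0]
grip_width: 10.9
```

Its push-back of 46 N suggests the bar has reached its stop, but TCP z reads 5 mm higher than at the first grip. I'll let go and probe the rod from above with closed fingertips; at angle 0, contact should come at TCP z about 137.

step_arm([
  [0,0,0,0,0,0],
  [0,0,0,0,0,0],
  [0,0,0,0,0,0],
  [0,0,0,0,0,0],
  [0,0,0,0,0,0],
], fingers=50)

```text
time: 24.48
tool_pos: [550.5, 314.2, 116.6]
tcp_rot: [3.141, -0.002, -2.87]
contact_force: [-0.0, -1.1, -0.6]
grip_width: 39.9
```

step_arm([
  [0,0,-10,0,0,0],
  [0,0,-30,0,0,0],
  [0,0,-55,0,0,0],
  [0,0,-80,0,0,0],
  [0,0,-80,0,0,0],
])

```text
time: 24.9
tool_pos: [553.2, 315.2, 203.8]
tcp_rot: [3.14, 0.01, -2.87]
contact_force: [0.9, 0.2, 0.5]
grip_width: 50.1
```

step_arm([
  [0,0,0,0,0,0],
  [0,0,0,0,0,0],
  [0,0,0,0,0,0],
  [0,0,0,0,0,0],
  [0,0,0,0,0,0],
], fingers=0)

```text
time: 25.32
tool_pos: [550.8, 313.9, 196.4]
tcp_rot: [-3.141, -0.002, -2.87]
contact_force: [0.2, 0.2, -0.1]
grip_width: 21.1
```

step_arm([
  [0,0,0,0,0,0],
  [0,0,0,0,0,0],
  [0,0,0,0,0,0],
  [0,0,0,0,0,0],
])

```text
time: 25.65
tool_pos: [551.1, 314.1, 197.3]
tcp_rot: [-3.142, -0.0, -2.87]
contact_force: [1.3, 0.1, 0.4]
grip_width: 0.5
```

```bash
python3 - <<'E'
from plant import bot
from h import *
import pickle
np.set_printoptions(precision=2,suppress=True)
s=bot.capture("scene");d=bot.capture("side");o=bot.get_obs()
print(o["tool_pos"],o["contact_force"],o["grip_width"])
def red(p):
    h=cv2.cvtColor(p["color"],cv2.COLOR_RGB2HSV);m=cv2.inRange(h,(0,190,110),(4,255,255))|cv2.inRange(h,(174,190,110),(180,255,255))
    n,l,st,c=cv2.connectedComponentsWithStats(m);i=1+np.argmax(st[1:,4]);return cv2.minAreaRect(np.argwhere(l==i)[:,::-1].astype(np.float32)),st[i]
for p in (s,d): print(red(p),[np.round(q["rect"],1).tolist() for q in bot.boxes_of("bar",p)[:1]])
E
```

```text
[551.19 314.09 197.44] [ 0.09 -0.66  0.32] 0.5019350814021049
(((358.9588928222656, 241.1095733642578), (1.1515326499938965, 28.160207748413086), 83.9909896850586), array([345, 240,  29,   4,  34], dtype=int32)) [[369.5, 248.5, 77.7, 40.4]]
(((225.25611877441406, 263.8049011230469), (1.7179114818572998, 9.370426177978516), 38.65980529785156), array([223, 260,   6,   9,  12], dtype=int32)) [[211.3, 260.9, 62.0, 40.7]]
```

step_arm([
  [0,0,12,0,0,0],
  [0,0,28,0,0,0],
  [0,0,42,0,0,0],
  [0,0,51,0,0,0],
  [0,0,51,0,0,0],
])

```text
time: 26.27
tool_pos: [550.2, 313.6, 144.3]
tcp_rot: [-3.141, -0.004, -2.87]
contact_force: [-0.5, -0.5, 0.2]
grip_width: 0.5
```

step_arm([
  [0,0,2,0,0,0],
  [0,0,4,0,0,0],
  [0,0,6,0,0,0],
  [0,0,8,0,0,0],
  [0,0,8,0,0,0],
])

```text
time: 26.68
tool_pos: [551.1, 314.1, 138.4]
tcp_rot: [-3.142, 0.0, -2.87]
contact_force: [-0.6, 0.0, -0.3]
grip_width: 0.4
```

step_arm([
  [0,0,1,0,0,0],
  [0,0,1.5,0,0,0],
  [0,0,2,0,0,0],
  [0,0,2,0,0,0],
])

```text
time: 27.02
tool_pos: [551.4, 314.2, 137.3]
tcp_rot: [3.142, 0.001, -2.87]
contact_force: [-1.5, -0.9, 3.9]
grip_width: 0.4
```

Contact came at TCP z 137, as expected for a fully lowered bar. I'll retract and do a final check.

step_arm([
  [0,0,-10,0,0,0],
  [0,0,-35,0,0,0],
  [0,0,-65,0,0,0],
  [0,0,-95,0,0,0],
  [0,0,-120,0,0,0],
])

```text
time: 27.43
tool_pos: [551.3, 314.2, 259.4]
tcp_rot: [3.141, 0.002, -2.87]
contact_force: [1.1, -0.4, 0.6]
grip_width: 0.4
```

step_arm([
  [0,0,0,0,0,0],
  [0,0,0,0,0,0],
  [0,0,0,0,0,0],
])

```text
time: 27.68
tool_pos: [550.7, 313.9, 255.9]
tcp_rot: [-3.141, -0.001, -2.87]
contact_force: [-0.4, -0.2, 0.1]
grip_width: 0.2
```

```bash
python3 - <<'E'
from plant import bot
from h import *
s=bot.capture("scene");d=bot.capture("side");o=bot.get_obs()
print(o["tool_pos"],o["contact_force"])
for n in ["graver","jar","loupe","bar"]:
  for p in (s,d): print(n,[np.round(q["rect"]).tolist() for q in bot.boxes_of(n,p)[:1]])
a=cv2.resize(s["color"][170:350,80:460,::-1],(633,300));b=cv2.resize(d["color"][120:330,130:410,::-1],(633,300))
cv2.imwrite("pics/f.png",np.vstack([a,b]))
E
```

```text
[550.55513149 313.81268723 254.91991418] [-0.21776928 -0.22127481  0.58739304]
graver [[254.0, 233.0, 33.0, 30.0]]
graver [[315.0, 252.0, 40.0, 19.0]]
jar [[244.0, 322.0, 24.0, 35.0]]
jar [[236.0, 216.0, 12.0, 26.0]]
loupe [[254.0, 278.0, 22.0, 20.0]]
loupe [[272.0, 238.0, 15.0, 16.0]]
bar [[370.0, 246.0, 76.0, 36.0]]
bar [[211.0, 262.0, 63.0, 39.0]]
```

View pics/f.png

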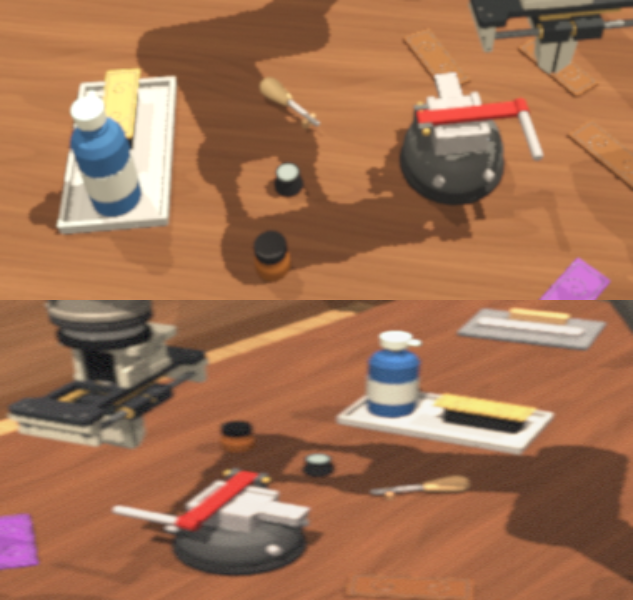

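In the final pictures the bar is down across the empty channel. The plate lies flat on the rest, the cap is up and nothing else has moved, so I'll hand in.

```bash
python3 -c "
from plant import bot
print(bot.close_job())"
```

```text
the job is handed in; nothing more can be done
None
```

The job is done and handed in, about 28 s into the 72 s allowed. `close_job()` gives no verdict, so the results below are my own checks.

**What I did:**
1. Swung the clamp bar up to about 1.4 rad.
2. Gripped the plate and slid it about 72 mm out along the channel before lifting it.
3. Set the plate down on the rubber rest and let go.
4. Pressed the spray cap to its stop and let it spring back.
5. Swung the bar back down.

**What the last checks showed:**
- **Plate:** it lies flat, engraved face up, along the rest. Its measured centre was within about 2 mm of the rest's.
- **Cap:** the press reached 9.1 N, above the 6.5 N stop force. The cap is up in the final pictures.
- **Bar:** it is down across the empty channel. A fingertip probe touched the handle rod at TCP height 137 mm, where a fully lowered bar should be.
- **Graver, jar and loupe:** their detected positions moved by no more than 2 pixels, so they are where they started.

**What disagreed:** at the end of the downswing, the wrist force briefly read 46.6 N. The tool also stood about 5 mm higher than at the first grip. I took this as the rod having shifted in the grip while the bar rested on its stop, and the probe agreed. 46.6 N is below the 120 N wrist limit; the contact was through the fingers, so I don't expect the 40 N limit on the arm and gripper body to apply.

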